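Slide the sample shuttle past its spring catch

ROBOT

A 6-joint arm with a two-finger parallel gripper is mounted at the origin on a cart in front of the work surface, level with it; the furniture and walls round the work are solid. World frame = base frame: x ahead of the robot, y to its left, z up, the work surface at z = 0. Lengths are in m, angles in rad, forces in N, time in s.
With the tool pointing down it reaches from about 0.15 to 0.775 m from the base axis. Payload 6.1 kg.
Tool frame: the origin (TCP) lies midway between the tips of the shut fingers; the grasp point (between the pads) lies 19 mm behind it (ctrl.grip_point_offset is the distance from the TCP to the grasp point, in m); y points along the fingers, x is the direction in which the jaws open and shut, and the axes are right-handed (so a half turn about y gives the same grasp; the last joint's range is limited). The gripper opens to 85 mm and grips with 20 to 120 N. Pads are 22 mm wide; open, the fingers measure 114 mm over their backs; the gripper's body (76 mm by 85 mm) begins 54 mm behind the grasp point. The pads swing forward as they close: fully open they stand 13 mm farther back than shut.
Start: joints at [1.253, 0.126, -0.04, 1.405, 0, 1.571], TCP at [0.164, 0.499, 0.231] pointing down, gripper open.
Joint ranges: [-2.72, 2.72], [-0.95, 1.95], [-1.27, 1.35], [-1.78, 2.02], [-1.46, 1.47], [-3.14, 3.14]. Speed limits (rad/s): [2.39, 2.39, 3.01, 3.14, 3.14, 3.14].

INTERFACE

Orientations are given as a unit quaternion [w, x, y, z].
In Python, from cell import telemetry, vision, job, ctrl gives the robot as it stands. The module is installed in compiled form; this text tells all that it offers.
- The arm moves only by the tool play_rows, never from a script. Its argument "deltas" is a list of rows, each a list of 3 entries, a list of its own where there are three numbers: the turn, a rotation vector about the tool's x, y, z in degrees, then the shift along the tool's x, y, z in m, then the finger opening in m, from 0 to 0.0854. A call has 1 to 5 rows; each row is the pose to reach, as a shift and turn from the pose measured when the call began, along the tool's axes at that moment; what a row does not reach only later rows make up. A row lasts 1/8 s, in which the tool goes at most 62.5 mm and 10.7 degrees, less where a joint would pass 70% of its speed; a pose out of reach is approached as far as the arm can. A call with a gripper value outside its range is refused whole. The fingers move at their own pace and stop on an object; "force" is the grip in N (left out, the last holds). Time passes only in rows, so rows that repeat a pose let the fingers close. It gives the time, the measured TCP pose, the force and the opening at its end, in the units of the state.
- telemetry.get_obs(): the state, without advancing time (a new reading comes with each control period).
- vision.get_image(name): name is "scene" or "top"; returns the picture (420x560x3 uint8, blue, green, red); there is no depth.
- vision.camera_model(name): a dict with "intrinsics" (3x3 intrinsics, pixels), "R" (3x3) and "t" (3): a world point X has camera coordinates R X + t. Camera axes: x right, y down, z forward; pixel columns grow to the right and rows downward; lengths in m; the calibration is good to about 2 mm. A picture is of the moment at which its call begins. camera_model takes no time and is no camera call.
- job.hand_in(): hands the job in, once; it reports no verdict.
The state is a dict: "t": time; "joint_pos": joint angles; "dq": joint speeds; "tau": joint torques, N m; "tcp_pos": TCP position; "tool_rot": TCP orientation; "contact_force": force on the tool from outside, world axes, zero at the start; "wrist_torque": the same for the moment, N m; "grip_width": finger opening in m.
Only numpy, scipy, OpenCV 4.12 (cv2) and the standard library are available. Lean on these libraries where they do the work, as an engineer would, in place of code of your own. Each camera call takes 0.05 s, during which the arm holds its last target.

TASK

Press the long orange bar of the sample shuttle down with the fingertips and keep it held down, so that its brass catch pin stays sunk, while you push the green tab along the bar and slide the carriage over the pin, all the way home to the far end stop. Then let the bar spring fully up behind the carriage. The blue-labelled jar rides along upright in its cup: do not touch or lift it, and leave the other jars and the blue pen alone.

Things in the scene. Friction and masses are not known exactly. Their poses are not given: they have to be found in the camera images.
- shuttle: Fixed fixture screwed to the worktop: aluminium base plate 262 x 186 x 10 mm, two guide rods between dark end blocks (46 mm high). Origin on the worktop, midway between the end blocks and midway between the rods. Its x axis is the direction in which the carriage has to slide, z is up, the orange bar runs along x on the -y side..
- carriage (a joint): Travel of the carriage along the shuttle's +x, m: 0 at the start (near end), 0.100 fully home at the far end stop. Sliding friction about 1 N, no spring. With the catch pin up it can move only about 8 mm. The steel rail (70 mm long, 16 mm wide) on its bar side passes over the pin from 0.008 to 0.088; the pin stands free behind it from 0.088 on.
- release_bar (a joint): How far the orange bar and the brass catch pin (one rigid part) are pressed straight down, m: 0 up, 0.014 fully down. Spring: about 2.6 N at the start of travel, 5.7 N at the bottom; springs up by itself. The rail clears the pin once it is down more than 0.008; with less, the pin blocks the rail or scrapes on it.
- bar_top (a point): Centre of the top face of the orange press bar. The face is 200 mm long (along the shuttle's x), 26 mm wide, level, 70 mm above the worktop when up, 56 mm when down. It can be pressed anywhere along its length. It moves with the bar; axes as the shuttle's.
- pin_tip (a point): Top of the brass catch pin, 10 mm diameter, 42 mm above the worktop when up, 29 mm inside of the bar's centre line (shuttle's +y). Moves with the bar.
- tab_face (a point): Centre of the rear face (facing the shuttle's -x; push here) of the carriage's green tab, above the bar's centre line. The tab is 10 mm thick along x, 76 to 96 mm above the worktop, and reaches right across the bar, from 46 mm inside to 17 mm outside its centre line. A finger pressing the bar behind it pushes it with its side: 80 mm of bar is free there at the start. Moves with the carriage.
- cup_floor (a point): Centre of the inner floor, 18 mm above the worktop, of the white cup on the carriage in which the jar stands; inner diameter 56 mm, rim 58 mm above the worktop, centre 85 mm inside of the bar's centre line.
- jar_blue: Sample jar with a blue label, 48 mm diameter, 66 mm tall, standing loose in the cup (its lid is 84 mm above the worktop). Origin at the centre of its underside, z up. Not to be touched.
- jar_grey: Bystander: sample jar with a grey label, 48 mm diameter, 66 mm tall, standing beyond the shuttle (its +y side). Origin at the centre of its underside.
- jar_yellow: Bystander: sample jar with a yellow label, 48 mm diameter, 66 mm tall, standing beyond the shuttle (its +y side). Origin at the centre of its underside.
- pen_blue: Bystander: marker pen with a blue cap, 131 mm long, 18 mm thick, lying in front of the bar (the shuttle's -y side). Origin under its middle.

How it is judged:
On the way, in this order (a step that is already met when the one before it is completed fails the run):
1. the bar is pressed down while the carriage still waits in front of the pin (value of joint release_bar above 0.009 m and value of joint carriage below 0.02 m), for 0.05 s.
2. the carriage has passed the pin (value of joint carriage above 0.088 m), for 0.1 s.
At the end, for the whole second after the job is handed in: The carriage is home within 6 mm of its end stop, the bar is up again (within 2 mm) so that the pin stands behind the carriage's rail, and the blue-labelled jar stands upright and at rest in the cup (value of joint carriage above 0.094 m and value of joint release_bar below 0.002 m and velocity of joint carriage below 0.01 m/s and angle between jar_blue's own z axis and vertical below 0.15 rad and horizontal distance between jar_blue and cup_floor below 0.012 m and z of jar_blue in the frame of cup_floor between -0.004 and 0.006 m and linear speed of jar_blue below 0.02 m/s); the robot touches nothing.
It fails at once if the bar is let up (pressed less than 8.6 mm) while the rail is over the pin (value of joint carriage between 0.013 and 0.084 m and value of joint release_bar below 0.0086 m).
It fails at once if the blue-labelled jar is touched by the robot (contact force between any of the fingers, the arm and jar_blue above 0.5 N).
It fails at once if the blue-labelled jar is lifted or tipped (z of jar_blue in the frame of cup_floor above 0.015 m or angle between jar_blue's own z axis and vertical above 0.4 rad).
It fails at once if a bystander (jar or pen) is moved by more than 20 mm (distance of any of jar_grey, jar_yellow, pen_blue from where it was at the start of the episode above 0.02 m).
It also fails if it takes over 38 s, if anything falls off the work surface, if the arm or the gripper's body presses on something with over 40 N, if the wrist force passes 120 N, or if a joint passes its speed limit or range.

## Working session

There is one attempt and no reset: what is moved stays moved. The work goes in short steps, Python scripts to look and compute and a tool call to move; the robot and the scene stay as the last step left them, time stands still between calls to the robot, and variables do not carry over. Pictures are saved under pics/ and viewed, and the job is handed in when it is done.

Besides the shell and the picture viewer there is one more tool, called after "Call:" by a JSON object that holds its "name" and its "arguments". play_rows: Moves the arm, as the interface text tells. Its arguments: {"type":"object","properties":{"deltas":{"type":"array","items":{"type":"array"}},"force":{"type":"number"}},"required":["deltas"]}

```bash
mkdir -p pics
python3 - <<'E'
from cell import telemetry, vision, job, ctrl
import cv2
o=telemetry.get_obs()
for k in o: print(k,o[k])
for n in("scene","top"):
    cv2.imwrite(f"pics/{n}0.png",vision.get_image(n)); print(n,vision.camera_model(n))
E
```

```text
t 0.0
joint_pos [ 1.25304936e+00  1.26394223e-01 -4.06215728e-02  1.40538538e+00
 -2.01455346e-05  1.57078572e+00]
dq [ 1.07820769e-03 -3.23174411e-04  7.74192559e-04 -1.02271005e-03
  3.37266076e-05  8.88002998e-04]
tau [ 1.07027081e-03 -4.35912359e+01  3.52924705e+01  1.73077849e-02
  3.89290904e-05 -5.82290738e-06]
tcp_pos [0.16390291 0.49833148 0.23051479]
tool_rot [-0.57246522  0.57314212  0.41414753 -0.41505845]
contact_force [-0.02633575  0.23210694 -0.34661181]
wrist_torque [ 0.05798109 -0.01038026 -0.00728794]
grip_width 0.08549686004092025
scene {'intrinsics': array([[497.40041902,   0.        , 283.05441834],
       [  0.        , 497.40041902, 203.38379762],
       [  0.        ,   0.        ,   1.        ]]), 'R': array([[ 0.7550849 , -0.65562334, -0.00219809],
       [-0.48510077, -0.55643149, -0.67458228],
       [ 0.4410488 ,  0.51043319, -0.7381964 ]]), 't': array([-0.47472345,  0.33156193,  0.78598782])}
top {'intrinsics': array([[433.0090874 ,   0.        , 281.21761863],
       [  0.        , 433.0090874 , 203.11905966],
       [  0.        ,   0.        ,   1.        ]]), 'R': array([[-0.02919594, -0.99930487, -0.02318118],
       [-0.98862868,  0.032291  , -0.14686939],
       [ 0.14751584,  0.01862959, -0.98888423]]), 't': array([-0.00749107,  0.58939014,  0.85883676])}
```

View pics/scene0.png

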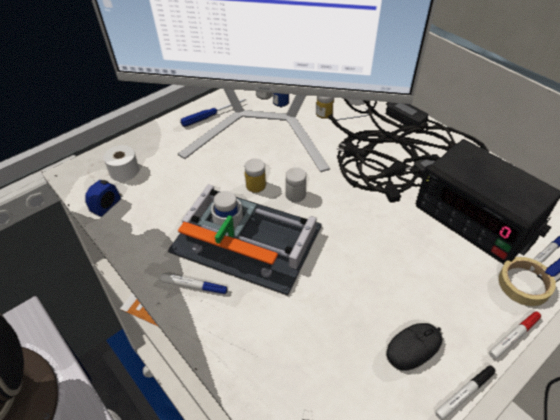

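View pics/top0.png

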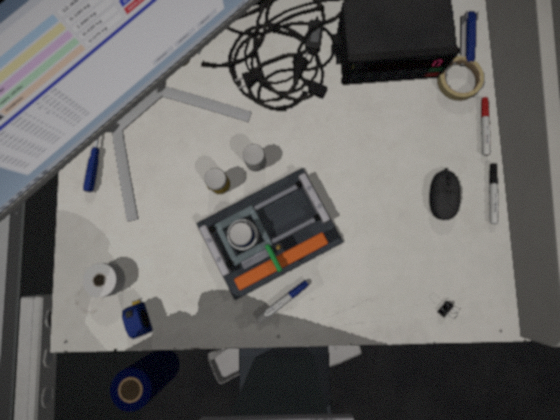

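Run:
```python
import cv2
a=cv2.imread('pics/top0.png')[160:310,185:355]
b=cv2.imread('pics/scene0.png')[150:305,150:335]
cv2.imwrite('pics/topc.png',cv2.resize(a,None,fx=4.5,fy=4,interpolation=cv2.INTER_CUBIC)[:,:] if 0 else cv2.resize(a,None,fx=4,fy=4,interpolation=cv2.INTER_CUBIC))
cv2.imwrite('pics/scenec.png',cv2.resize(b,None,fx=3.8,fy=3.8,interpolation=cv2.INTER_CUBIC))
```

```text
(no output)
```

View pics/topc.png

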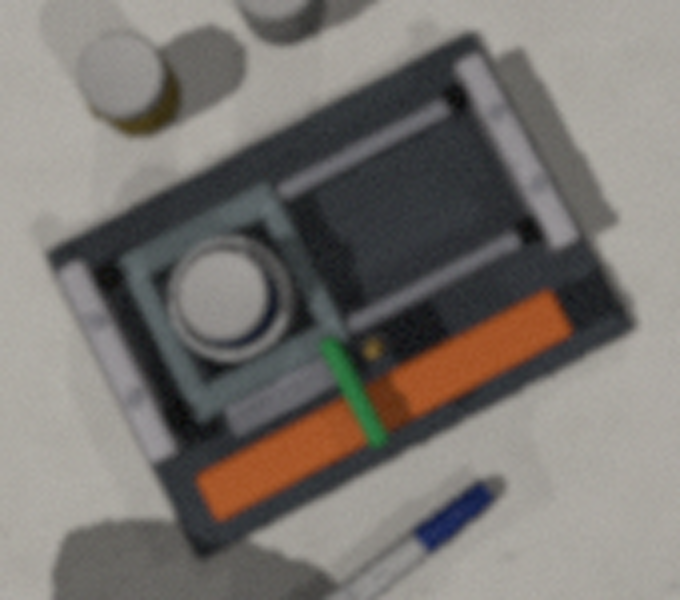

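View pics/scenec.png

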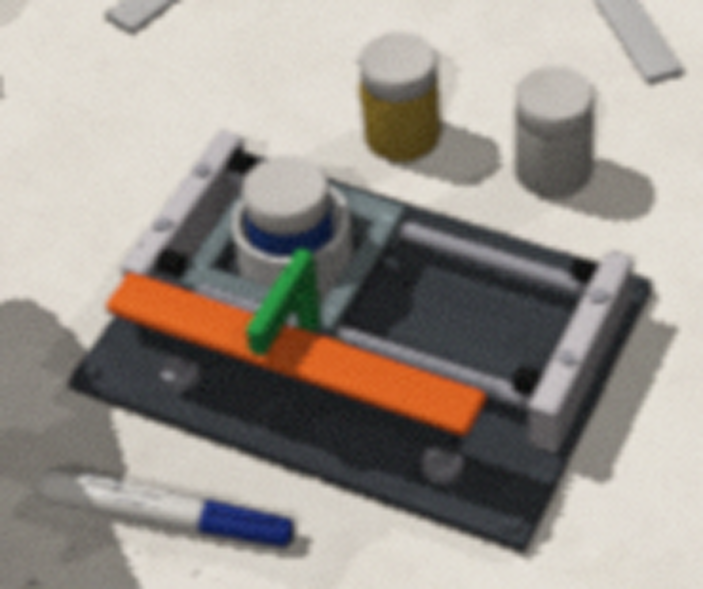

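```bash
cat > h.py <<'E'
import numpy as np
from cell import telemetry, vision
def ray(n,uv,z):
    m=vision.camera_model(n);K,R,t=map(np.array,(m['intrinsics'],m['R'],m['t']))
    d=R.T@np.linalg.solve(K,[uv[0],uv[1],1.]);c=-R.T@t
    return c+d*(z-c[2])/d[2]
def proj(n,X):
    m=vision.camera_model(n);p=m['R']@np.array(X)+m['t'];p=m['intrinsics']@p;return p[:2]/p[2]
T=lambda x,y:(185+(x+.5)/4-.5,160+(y+.5)/4-.5)
S=lambda x,y:(150+(x+.5)/3.8-.5,150+(y+.5)/3.8-.5)
E
python3 - <<'E'
from h import *
def fit(name,P):
    P=np.array(P);c=P.mean(0);e=[np.linalg.norm(P[(i+1)%4]-P[i]) for i in range(4)]
    d=(P[2]+P[3]-P[0]-P[1])[:2]; print(name,c.round(4),np.round(e,4),'yaw',np.degrees(np.arctan2(d[1],d[0])).round(2));return c
# order: near-in? TL,BL,BR,TR
fit('barT',[ray('top',T(*p),.07) for p in[(197,478),(220,522),(572,330),(553,290)]])
fit('barS',[ray('scene',S(*p),.07) for p in[(127,275),(107,308),(465,432),(487,397)]])
fit('plateT',[ray('top',T(*p),.01) for p in[(52,258),(200,555),(635,325),(478,35)]])
print('tab top',ray('top',T(330,342),.096),ray('top',T(380,440),.096),ray('scene',S(255,340),.09))
print('jar lid T',ray('top',T(222,295),.084),'S',ray('scene',S(287,185),.084))
print('pen cap tip/tail',ray('top',(308,283),.01),ray('top',(267,313),.01))
print('jars', ray('top',T(122,75),.066),ray('top',T(285,0),.066))
E
```

```text
barT [ 0.4695 -0.0229  0.07  ] [0.0243 0.198  0.0219 0.1996] yaw -63.68
barS [ 0.4668 -0.0255  0.07  ] [0.0227 0.1957 0.0229 0.199 ] yaw -63.79
plateT [0.5316 0.0007 0.01  ] [0.177  0.2595 0.1783 0.2605] yaw -63.96
tab top [0.49980599 0.00295651 0.096     ] [ 0.45227325 -0.01988114  0.096     ] [ 0.44961113 -0.02221223  0.09      ]
jar lid T [0.52515181 0.05634065 0.084     ] S [0.52474801 0.05456175 0.084     ]
pen cap tip/tail [ 0.42241272 -0.07638378  0.01      ] [0.36333393 0.01131863 0.01      ]
jars [0.64135359 0.10820491 0.066     ] [0.67796654 0.02352552 0.066     ]
```

```bash
cat >> h.py <<'E'
from scipy.spatial.transform import Rotation as Ro
yaw=np.radians(-63.8); s=np.array([np.cos(yaw),np.sin(yaw),0]); n=np.array([-s[1],s[0],0]); B=np.array([.4685,-.0240,.07])
def st():
    o=telemetry.get_obs();q=o['tool_rot'];R=Ro.from_quat([q[1],q[2],q[3],q[0]]).as_matrix();return o,R
def rel():
    o,R=st();d=o['tcp_pos']-B
    print('t',o['t'],'s %.4f n %.4f z %.4f'%(d@s,d@n,o['tcp_pos'][2]),'F(s,n,z)',np.round([o['contact_force']@s,o['contact_force']@n,o['contact_force'][2]],2),'g',round(o['grip_width'],4))
def to(S,N,Z,X=None):
    "shift in tool axes to bar coordinates, turn to make tool x along X, y down"
    o,R=st();p=B+S*s+N*n;p[2]=Z
    print('shift',np.round(R.T@(p-o['tcp_pos']),4))
    if X is not None:
        y=np.array([0,0,-1.]);G=np.stack([X,y,np.cross(X,y)],1)
        print('turn deg',np.round(Ro.from_matrix(R.T@G).as_rotvec(degrees=True),2))
E
python3 - <<'E'
from h import *
o,R=st();print(R.round(3));rel()
for X in(s,-s,n,-n): to(-.048,0,.12,X)
E
```

```text
[[ 0.312 -0.    -0.95 ]
 [ 0.95  -0.001  0.312]
 [-0.001 -1.    -0.   ]]
t 0.1 s -0.6032 n -0.0426 z 0.2306 F(s,n,z) [ 0.82 -0.37 -0.56] g 0.0853
shift [-0.3666  0.1111 -0.4189]
turn deg [ 1.0000e-01  1.3559e+02 -4.0000e-02]
shift [-0.3666  0.1111 -0.4189]
turn deg [-3.000e-02 -4.441e+01 -8.000e-02]
shift [-0.3666  0.1111 -0.4189]
turn deg [ 3.000e-02  4.559e+01 -8.000e-02]
shift [-0.3666  0.1111 -0.4189]
turn deg [-1.0000e-01 -1.3441e+02 -4.0000e-02]
```

Call:
{"name": "play_rows", "arguments": {"deltas": [[[0,5,0],[-0.035,0,-0.04],0],[[0,10,0],[-0.07,0,-0.08],0],[[0,15,0],[-0.105,0,-0.12],0],[[0,20,0],[-0.14,0,-0.16],0],[[0,25,0],[-0.175,0,-0.2],0]], "force": 40}}

```text
t: 0.72
tcp_pos: [0.2996, 0.268, 0.2306]
tool_rot: [-0.649, 0.65, 0.28, -0.28]
contact_force: [0.4, -0.3, 0.3]
grip_width: -0.0
```

```bash
python3 -c "
from h import *
rel();to(-.048,0,.14,n)"
```

```text
t 0.725 s -0.3366 n -0.0226 z 0.2306 F(s,n,z) [0.46 0.25 0.32] g -0.0
shift [-0.0796  0.0909 -0.2782]
turn deg [ 0.05 20.46 -0.08]
```

Call:
{"name": "play_rows", "arguments": {"deltas": [[[0,4,0],[-0.014,0.0,-0.05],0],[[0,8,0],[-0.028,0.0,-0.1],0],[[0,12,0],[-0.042,0.01,-0.15],0],[[0,16,0],[-0.057,0.03,-0.2],0],[[0,20,0],[-0.07,0.05,-0.245],0]]}}

```text
t: 1.35
tcp_pos: [0.4303, 0.0471, 0.1803]
tool_rot: [-0.688, 0.689, 0.162, -0.162]
contact_force: [0.5, 0.9, -0.1]
grip_width: 0.0001
```

```bash
python3 -c "
from h import *
rel();to(-.048,0,.09,n)"
```

```text
t 1.35 s -0.0807 n -0.0029 z 0.1803 F(s,n,z) [-0.62  0.86 -0.11] g 0.0001
shift [ 0.0028  0.0903 -0.0326]
turn deg [ 0.07  0.28 -0.05]
```

Call:
{"name": "play_rows", "arguments": {"deltas": [[[0,0,0],[0.001,0.02,-0.015],0],[[0,0,0],[0.003,0.045,-0.03],0],[[0,0,0],[0.003,0.07,-0.032],0],[[0,0,0],[0.003,0.09,-0.032],0],[[0,0,0],[0.003,0.09,-0.032],0]]}}

```text
t: 1.98
tcp_pos: [0.4458, 0.0195, 0.0887]
tool_rot: [-0.688, 0.689, 0.16, -0.163]
contact_force: [-0.1, 0.4, -0.0]
grip_width: -0.0
```

```bash
python3 -c "
from h import *
import cv2
rel()
a=vision.get_image('top')[160:310,185:355];b=vision.get_image('scene')[150:305,150:335]
r=lambda i,w,h:cv2.resize(i,(w,h),interpolation=cv2.INTER_CUBIC)
cv2.imwrite('pics/p1.png',r(a,680,600));cv2.imwrite('pics/p2.png',r(b,703,589))
rel()"
```

```text
t 1.975 s -0.0491 n -0.0012 z 0.0887 F(s,n,z) [-0.36  0.09 -0.03] g -0.0
t 2.075 s -0.0486 n 0.0002 z 0.0906 F(s,n,z) [-0.61  0.49  0.16] g 0.0003
```

View pics/p1.png

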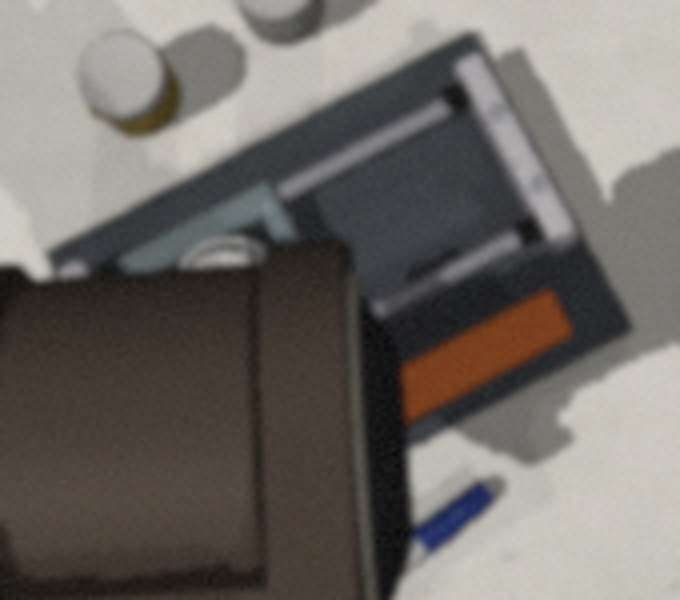

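View pics/p2.png

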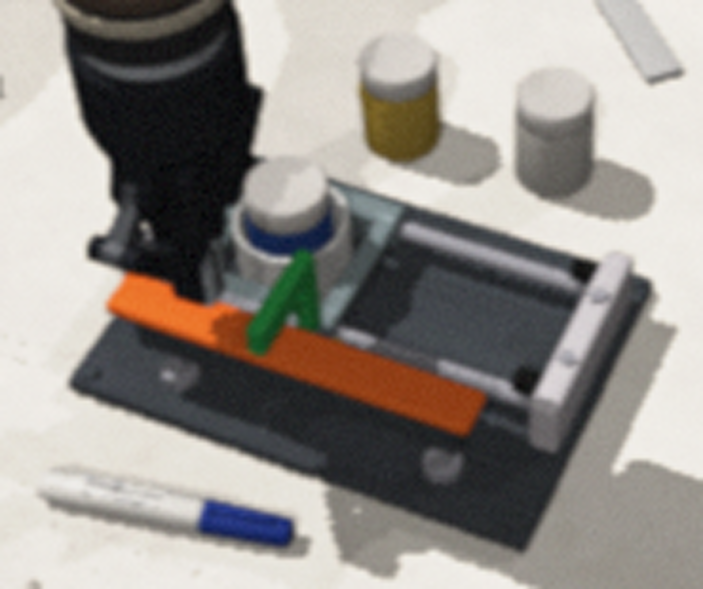

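```bash
python3 -c "
from h import *
m=vision.camera_model('scene');R,t=m['R'],m['t'];c=-R.T@t
for px in [(95,245),(90,255),(125,190),(150,268),(175,295),(213,300),(215,245),(262,90),(80,95)]:
    d=R.T@np.linalg.solve(m['intrinsics'],[*S(*px),1.])
    for S0 in(-.049-.011,-.049+.011):
        k=(S0-(c-B)@s)/(d@s);p=c+k*d;print(px,S0,'n %.3f z %.3f'%((p-B)@n,p[2]),end='  ')
    print()
"
```

```text
(95, 245) -0.06 n -0.053 z 0.176  (95, 245) -0.038000000000000006 n -0.078 z 0.212  
(90, 255) -0.06 n -0.058 z 0.174  (90, 255) -0.038000000000000006 n -0.083 z 0.211  
(125, 190) -0.06 n -0.025 z 0.184  (125, 190) -0.038000000000000006 n -0.052 z 0.220  
(150, 268) -0.06 n -0.020 z 0.124  (150, 268) -0.038000000000000006 n -0.047 z 0.164  
(175, 295) -0.06 n -0.006 z 0.089  (175, 295) -0.038000000000000006 n -0.033 z 0.130  
(213, 300) -0.06 n 0.024 z 0.052  (213, 300) -0.038000000000000006 n -0.006 z 0.095  
(215, 245) -0.06 n 0.034 z 0.084  (215, 245) -0.038000000000000006 n 0.004 z 0.126  
(262, 90) -0.06 n 0.096 z 0.138  (262, 90) -0.038000000000000006 n 0.062 z 0.176  
(80, 95) -0.06 n -0.040 z 0.257  (80, 95) -0.038000000000000006 n -0.066 z 0.288
```

Call:
{"name": "play_rows", "arguments": {"deltas": [[[0,0,0],[0,0.01,0],0],[[0,0,0],[0,0.018,0],0],[[0,0,0],[0,0.024,0],0],[[0,0,0],[0,0.03,0],0],[[0,0,0],[0,0.033,0],0]]}}

```text
t: 2.7
tcp_pos: [0.4472, 0.0197, 0.0576]
tool_rot: [-0.688, 0.689, 0.162, -0.162]
contact_force: [-1.9, 1.0, 4.5]
grip_width: -0.0002
```

```bash
python3 -c "
from h import *
import cv2
rel();to(-.02,0,.057,n)
b=vision.get_image('scene')[150:305,150:335]
r=lambda i,w,h:cv2.resize(i,(w,h),interpolation=cv2.INTER_CUBIC)
cv2.imwrite('pics/p3.png',r(b,703,589))
rel()"
```

```text
t 2.7 s -0.0486 n 0.0002 z 0.0576 F(s,n,z) [-1.77 -1.23  4.49] g -0.0002
shift [-0.0003  0.0006 -0.0286]
turn deg [ 0.06  0.29 -0.05]
t 2.75 s -0.0486 n 0.0002 z 0.0574 F(s,n,z) [-0.95 -0.34  4.5 ] g 0.0
```

View pics/p3.png

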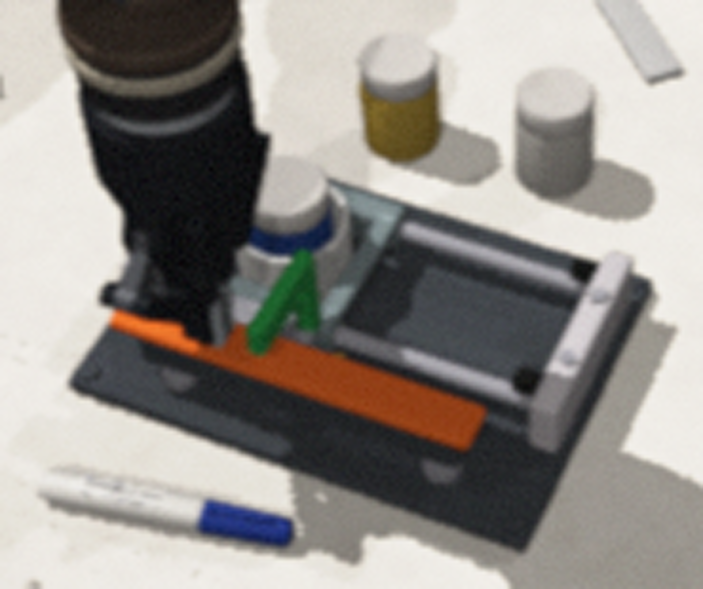

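Call:
{"name": "play_rows", "arguments": {"deltas": [[[0,0,0],[0,0.001,0],0],[[0,0,0],[0,0.002,0],0],[[0,0,0],[0,0.002,0],0]]}}

```text
t: 3.12
tcp_pos: [0.4472, 0.0197, 0.0559]
tool_rot: [-0.688, 0.689, 0.162, -0.162]
contact_force: [-2.4, 0.1, 9.2]
grip_width: -0.0004
```

```bash
python3 -c "
from h import *
rel();to(-.02,0,.057,n)
print(proj('scene',B+.1*s-.013*n)-proj('scene',B+.1*s-.013*n-[0,0,.014]))"
```

```text
t 3.125 s -0.0486 n 0.0002 z 0.0559 F(s,n,z) [-1.1  -2.11  9.18] g -0.0004
shift [-0.0004 -0.001  -0.0286]
turn deg [ 0.06  0.29 -0.03]
[-0.13298382 -4.50787474]
```

Call:
{"name": "play_rows", "arguments": {"deltas": [[[0,0,0],[0,0,-0.004],0],[[0,0,0],[0,0,-0.008],0],[[0,0,0],[0,0,-0.012],0],[[0,0,0],[0,0,-0.016],0],[[0,0,0],[0,0,-0.02],0]]}}

```text
t: 3.75
tcp_pos: [0.4562, 0.0019, 0.056]
tool_rot: [-0.688, 0.688, 0.162, -0.162]
contact_force: [-2.9, 5.5, 6.5]
grip_width: -0.0001
```

```bash
python3 -c "
from h import *
rel();to(.02,0,.056,n)"
```

```text
t 3.75 s -0.0287 n 0.0004 z 0.0560 F(s,n,z) [-6.24 -0.12  6.47] g -0.0001
shift [-0.0007  0.     -0.0487]
turn deg [ 0.01  0.29 -0.01]
```

Call:
{"name": "play_rows", "arguments": {"deltas": [[[0,0,0],[0,0,-0.005],0],[[0,0,0],[0,0,-0.01],0],[[0,0,0],[0,0,-0.015],0],[[0,0,0],[0,0,-0.02],0],[[0,0,0],[0,0,-0.025],0]]}}

```text
t: 4.38
tcp_pos: [0.4672, -0.0203, 0.056]
tool_rot: [0.689, -0.688, -0.162, 0.162]
contact_force: [-2.4, 3.5, 6.2]
grip_width: 0.0001
```

```bash
python3 -c "
from h import *
rel();to(.02,0,.056,n)
import cv2
b=vision.get_image('scene')[150:305,150:335]
cv2.imwrite('pics/p4.png',cv2.resize(b,(703,589),interpolation=cv2.INTER_CUBIC));rel()"
```

```text
t 4.375 s -0.0039 n 0.0004 z 0.0560 F(s,n,z) [-4.17 -0.57  6.2 ] g 0.0001
shift [-0.0006 -0.0001 -0.0239]
turn deg [-0.06  0.3  -0.02]
t 4.425 s -0.0033 n 0.0005 z 0.0560 F(s,n,z) [-3.19  0.17  4.48] g 0.0001
```

View pics/p4.png

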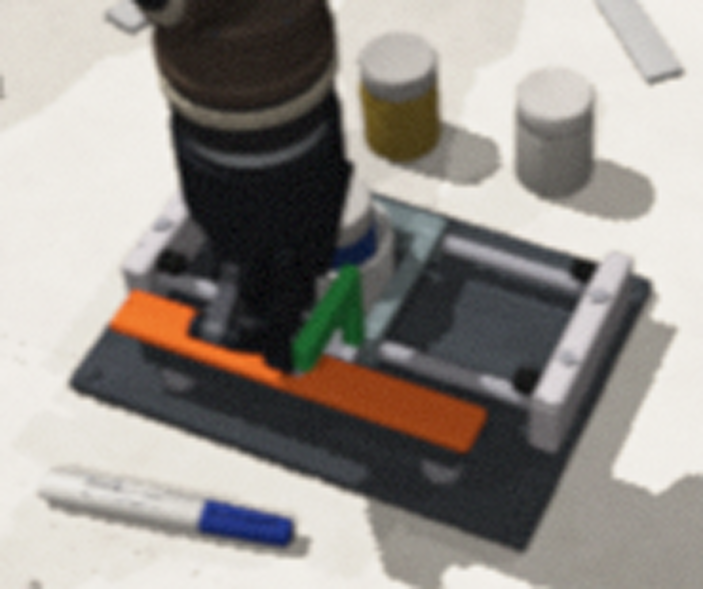

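The tab has moved from about (260,340) to (305,360) in the crop, the bar is down, and the jar is upright.

Call:
{"name": "play_rows", "arguments": {"deltas": [[[0,0,0],[0,0.0005,-0.005],0],[[0,0,0],[0,0.0005,-0.01],0],[[0,0,0],[0,0.0005,-0.015],0],[[0,0,0],[0,0.0005,-0.02],0],[[0,0,0],[0,0.0005,-0.025],0]]}}

```text
t: 5.05
tcp_pos: [0.4782, -0.0423, 0.0559]
tool_rot: [0.689, -0.687, -0.162, 0.162]
contact_force: [-4.1, 7.7, 9.6]
grip_width: -0.0
```

```bash
python3 -c "
from h import *
rel();to(.05,0,.056,n)"
```

```text
t 5.05 s 0.0207 n 0.0007 z 0.0559 F(s,n,z) [-8.7  -0.25  9.61] g -0.0
shift [-0.0008 -0.0002 -0.0293]
turn deg [-0.18  0.32  0.02]
```

Call:
{"name": "play_rows", "arguments": {"deltas": [[[0,0,0],[0,0,-0.005],0],[[0,0,0],[0,0,-0.01],0],[[0,0,0],[0,0,-0.015],0],[[0,0,0],[0,0,-0.02],0],[[0,0,0],[0,0,-0.025],0]]}}

```text
t: 5.68
tcp_pos: [0.4892, -0.0643, 0.0559]
tool_rot: [0.69, -0.687, -0.162, 0.162]
contact_force: [-3.0, 5.4, 7.3]
grip_width: -0.0
```

```bash
python3 -c "
from h import *
rel();to(.071,0,.056,n)"
```

```text
t 5.675 s 0.0453 n 0.0008 z 0.0559 F(s,n,z) [-6.17 -0.31  7.31] g -0.0
shift [-0.0009 -0.0002 -0.0257]
turn deg [-0.27  0.33  0.03]
```

Call:
{"name": "play_rows", "arguments": {"deltas": [[[0,0,0],[0,0.0002,-0.005],0],[[0,0,0],[0,0.0002,-0.01],0],[[0,0,0],[0,0.0002,-0.014],0],[[0,0,0],[0,0.0002,-0.018],0],[[0,0,0],[0,0.0002,-0.021],0]]}}

```text
t: 6.3
tcp_pos: [0.4982, -0.0826, 0.0558]
tool_rot: [0.691, -0.686, -0.162, 0.163]
contact_force: [-3.5, 6.7, 9.4]
grip_width: -0.0004
```

```bash
python3 -c "
from h import *
rel();to(.071,0,.056,n)
import cv2
b=vision.get_image('scene')[150:305,150:335]
cv2.imwrite('pics/p5.png',cv2.resize(b,(703,589),interpolation=cv2.INTER_CUBIC));rel()"
```

```text
t 6.3 s 0.0657 n 0.0008 z 0.0558 F(s,n,z) [-7.51 -0.15  9.42] g -0.0004
shift [-0.0008 -0.0002 -0.0053]
turn deg [-0.38  0.35  0.05]
t 6.35 s 0.0660 n 0.0008 z 0.0559 F(s,n,z) [-5.77 -0.36  8.28] g 0.0003
```

View pics/p5.png

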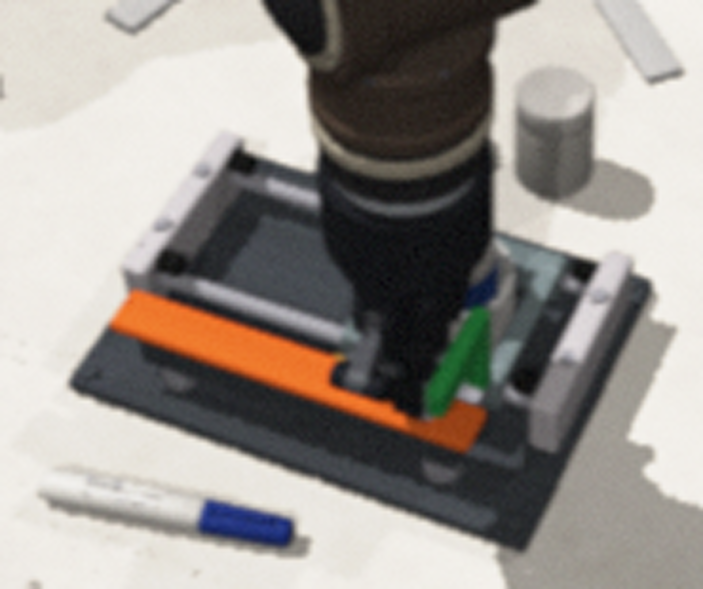

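Call:
{"name": "play_rows", "arguments": {"deltas": [[[0,0,0],[0,0,-0.002],0],[[0,0,0],[0,0,-0.004],0],[[0,0,0],[0,0,-0.005],0],[[0,0,0],[0,0,-0.006],0]]}}

```text
t: 6.85
tcp_pos: [0.5002, -0.0868, 0.0559]
tool_rot: [0.692, -0.685, -0.162, 0.163]
contact_force: [-4.6, 11.1, 10.9]
grip_width: -0.0001
```

```bash
python3 -c "
from h import *
rel()"
```

```text
t 6.85 s 0.0704 n 0.0007 z 0.0559 F(s,n,z) [-12.02   0.77  10.94] g -0.0001
```

Call:
{"name": "play_rows", "arguments": {"deltas": [[[0,0,0],[0,0,-0.002],0],[[0,0,0],[0,0,-0.003],0],[[0,0,0],[0,0,-0.003],0]]}}

```text
t: 7.22
tcp_pos: [0.5002, -0.0868, 0.0559]
tool_rot: [0.694, -0.682, -0.162, 0.164]
contact_force: [-5.3, 14.2, 12.1]
grip_width: -0.0
```

```bash
python3 -c "
from h import *
rel();to(.065,0.0007,.056,n)
import cv2
b=vision.get_image('scene')[150:305,150:335]
cv2.imwrite('pics/p6.png',cv2.resize(b,(703,589),interpolation=cv2.INTER_CUBIC));rel()"
```

```text
t 7.225 s 0.0703 n 0.0007 z 0.0559 F(s,n,z) [-15.08   1.51  12.09] g -0.0
shift [ 0.     -0.0001  0.0053]
turn deg [-0.97  0.45  0.12]
t 7.275 s 0.0703 n 0.0007 z 0.0559 F(s,n,z) [-15.32   1.24  11.  ] g -0.0004
```

View pics/p6.png

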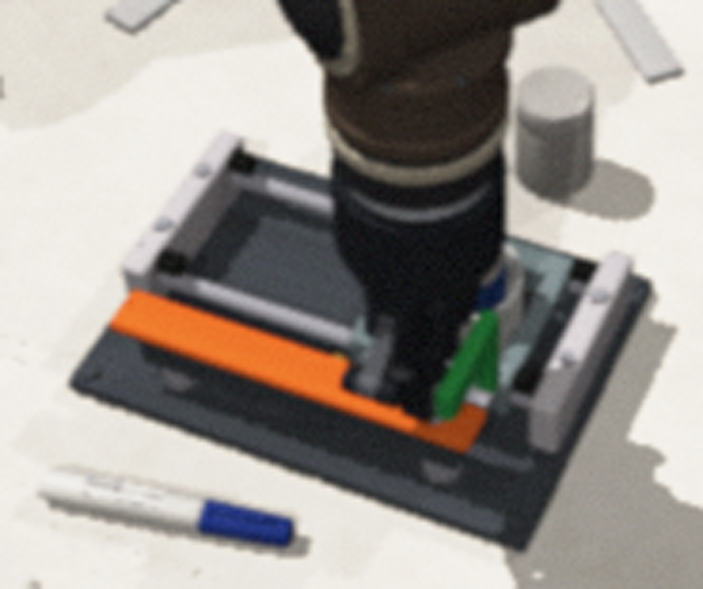

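Call:
{"name": "play_rows", "arguments": {"deltas": [[[0,0,0],[0,0,0.004],0],[[-0.5,0,0],[0,0,0.008],0],[[-1,0,0],[0,-0.004,0.008],0],[[-1,0,0],[0,-0.012,0.008],0],[[-1,0,0],[0,-0.03,0.008],0]]}}

```text
t: 7.9
tcp_pos: [0.4954, -0.0797, 0.0854]
tool_rot: [0.689, -0.687, -0.163, 0.163]
contact_force: [0.2, -0.7, 0.8]
grip_width: -0.0002
```

Call:
{"name": "play_rows", "arguments": {"deltas": [[[0,0,0],[0,-0.03,0],0],[[0,0,0],[0,-0.07,0],0],[[0,0,0],[0,-0.11,0],0],[[0,0,0],[-0.05,-0.13,0.02],0],[[0,0,0],[-0.1,-0.13,0.05],0]]}}

```text
t: 8.52
tcp_pos: [0.3829, -0.0802, 0.2165]
tool_rot: [0.689, -0.687, -0.163, 0.163]
contact_force: [-0.9, 0.1, 0.5]
grip_width: -0.0002
```

```bash
python3 -c "
from h import *
rel()
import cv2
b=vision.get_image('scene')[150:305,150:335];a=vision.get_image('top')[160:310,185:355]
cv2.imwrite('pics/p7.png',cv2.resize(b,(703,589),interpolation=cv2.INTER_CUBIC))
cv2.imwrite('pics/p8.png',cv2.resize(a,(680,600),interpolation=cv2.INTER_CUBIC))"
```

```text
t 8.525 s 0.0126 n -0.1016 z 0.2165 F(s,n,z) [-0.51 -0.79  0.47] g -0.0002
```

View pics/p7.png

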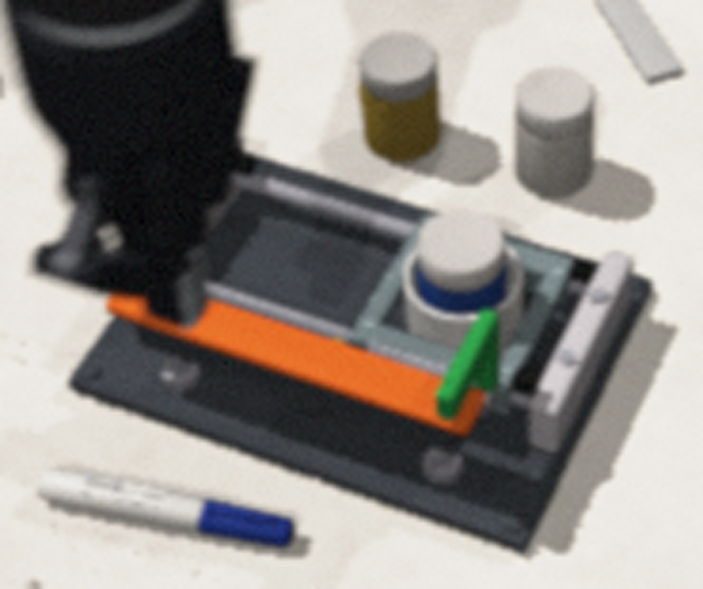

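View pics/p8.png

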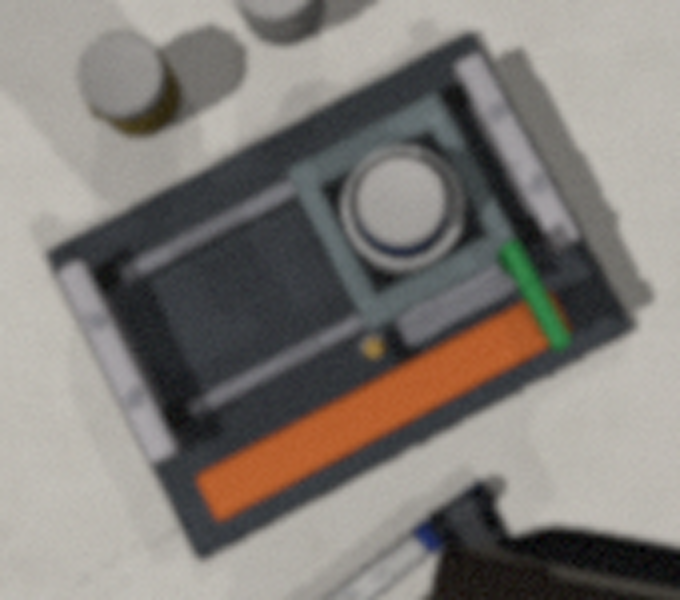

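```bash
python3 -c "
from h import *
print((ray('top',T(399,200),.084)-ray('top',T(222,295),.084))@s,(ray('top',T(560,345),.096)-ray('top',T(379,442),.096))@s)
rel()
from cell import job
print(job.hand_in())"
```

```text
0.09919644803445267 0.09873897027407781
t 8.625 s 0.0099 n -0.1053 z 0.2157 F(s,n,z) [ 0.29  0.79 -0.1 ] g 0.0001
the job is handed in; nothing more can be done
None
```

I pressed the bar to its stop with the shut fingers, behind the green tab, and held it there (TCP at 56 mm). With it held down, I pushed the tab along until the carriage met the end stop, then backed off 8 mm along the bar and lifted clear. I handed the job in at about 8.6 s; it reports no verdict.

Last checks:
- **Carriage travel:** about 99 mm, measured in the top image from both the jar lid and the tab. At the end stop the fingers did not move further while the push force rose from 12 to 15 N.
- **Bar and pin:** the bar is back at its original position in both images. The brass pin stands free behind the rail.
- **Jars and pen:** the blue-labelled jar stands upright in its cup. The other jars and the pen look unmoved; the arm partly hides the pen in the top view, but the scene view shows it where it was.
- **Robot:** clear of everything, with the contact force at noise level.

One reading disagreed: partway down, the force was 4.5 N, lower than the spring figures suggest at that depth. I pressed on to the hard stop before moving the carriage. No check failed.

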